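# Try used pallet-truck rollers on the axle gauge and sort them

### The arm

A 7-joint arm with a two-finger parallel gripper is mounted at the origin on the work surface. World frame = base frame: x ahead of the robot, y to its left, z up, the work surface at z = 0. Lengths are in m, angles in degrees, forces in N, time in s.
With the tool pointing down it reaches from about 0.4 to 0.85 m from the base axis. Payload 4.4 kg.
Tool frame: the origin (TCP) lies at the very end of the fingers, on their centre line; the grasp point (between the pads) lies 19 mm behind it; z points along the fingers, y is the line along which they close (so a half turn about z gives the same grasp; the last joint's range is limited). The gripper opens to 94 mm and grips with 3 to 60 N. Pads are 16 mm wide; open, the fingers measure 119 mm over their backs; the gripper's body (75 mm by 177 mm) begins 78 mm behind the grasp point.
Start: joints at [-3.77, 36.005, 2.206, 86.941, -1.547, 57.084, -1.146], TCP at [0.65, 0, 0.205] pointing down, gripper open.
Joint ranges: [-175.42, 175.42], [-21.48, 121.26], [-71.46, 75.88], [10.55, 141.38], [-63.04, 243.04], [13.31, 113.54], [-168.57, 168.57]. Speed limits (degrees/s): [147.25, 147.25, 180, 180, 180, 180, 180].

### API

Orientations are given as [roll, pitch, yaw] about the fixed x, y, z axes, in that order (R = Rz(yaw) Ry(pitch) Rx(roll)).
In Python, from station import arm gives the robot as it stands.
- The arm moves only by the shell command python3 -m creep 'ROWS'. ROWS is JSON, a list that holds one entry, the list of rows, each a list of 5 numbers: the shift along the tool's x, y, z in units of 25 mm (1.0 is 25 mm), then the turn about the tool's z in units of 10 degrees (1.0 is 10 degrees), then the opening, from -1 (shut) to 1 (fully open), so that 0 is half open. In form: [[[tx, ty, tz, yaw, grip], ...]]. A call has exactly 10 rows; each row shifts and turns the commanded pose from where the row before left it, along the tool's axes as they then stand; what a row does not reach is not made up. A row lasts 1/8 s, in which the tool goes at most 62.5 mm and 10.7 degrees, less where a joint would pass 70% of its speed; a pose out of reach is approached as far as the arm can. A call is refused whole if a number of a shift passes 1 or a number of a turn 1, either way. A call with a gripper value outside its range is refused whole. The fingers move at their own pace and stop on an object; the grip force is fixed at half the most. Time passes only in rows, so rows that do not move let the fingers close, or fill a call up. It gives the time, the measured TCP pose, the force, the opening and the grip force at its end, in the units of the state.
- arm.read_state(): the state, without advancing time (a new reading comes with each control period).
- arm.get_image(name): name is "scene" or "side" or "wrist"; returns a dict with "pixels" (480x640x3 uint8, red, green, blue), "fx", "fy", "cx", "cy" (pixels), "distortion" ([k1, k2, p1, p2, k3] as OpenCV has them; the pictures are not rectified), "camera_from_world" (4x4, takes a point from world to camera coordinates). Camera axes: x right, y up, looking along -z (the intrinsics and any distortion apply to the point x, -y, -z); pixel columns grow to the right and rows downward; lengths in m; the calibration is good to about 2 mm. A picture is of the moment at which its call begins. There is no depth.
- arm.job_done(): hands the job in; it is judged then, once.
Trained networks look in the newest picture that a camera, given by its name, has taken for a name from the list of things; names that differ only in an ending like _2 or _b are one class to them, and where a whole thing is asked for, a point or a joint stands for the part that bears it (a point fixed in the world has none). Each returns a list of dicts, best first, with "score" (0 to 1); they miss things now and then, are a little off and sometimes report something else, mostly with a low value. They report only what shows in the picture. A call takes as long as a camera call. They do not tell look-alikes from the thing itself.
- arm.trace(camera, label): "region" (480x640 bool, what is visible of it) and "location" ([column, row] in pixels, amid what is visible of it).
The state is a dict: "time_s": time; "joint_pos": joint angles; "dq": joint speeds; "joint_efforts": joint torques, N m; "position": TCP position; "tcp_rot": TCP orientation; "contact_force": force on the tool from outside, world axes, zero at the start; "moment": the same for the moment, N m; "opening": finger opening in m; "gripper_force": force on a finger pad.
Only numpy, scipy, OpenCV 4.12 (cv2) and the standard library are available. Lean on these libraries where they do the work, as an engineer would, in place of code of your own. Each camera call takes 0.05 s, during which the arm holds its last target. There are 200 camera calls.

### The job

Try both used load rollers, one after the other, on the slanting axle gauge held in the vise: slide the roller along the pin until it stops, feeling for the stop and without forcing it. Stand a roller that goes fully home against the collar upright in the flat plastic tray, and stand one that stops short of the collar upright in the cut-down carton; sort the first before you try the second, and leave the gas detectors and the charger alone.

Things in the scene. Friction and masses are not known exactly. Their poses are not given: they have to be found in the camera images.
- roller_a_mid (a point): middle of one of two used load rollers: white nylon, 50 mm in diameter, 90 mm long, 0.25 to 0.5 kg, standing on end on the bench. The point lies on its axis, half-way along; z is the axis. A 23 mm bore runs right through, a steel bearing at each end; either end may go on first. It looks just like the other one: only the gauge tells whether it is sound or crushed deep inside
- roller_b_mid (a point): middle of the other roller, the same in size, looks and axes. A sound roller slides on to the gauge's collar; one whose spacer tube, hidden between the bearings at its middle, is crushed (crushed_spacer) stops dead after some 35 mm of pin has entered, its middle about 95 mm up the pin from the collar's face. Which is which is not known beforehand
- gauge_home (a point): centre of the collar's upper face on the gauge: a steel pin 20 mm thick, 85 mm long above its 44 mm collar, the last 8 mm bevelled to a 12 mm nose, in a grey tilting vise fixed to the bench. z runs up the pin to its nose, 35 degrees from vertical, leaning to the robot's left; y is level. The jaws, 90 mm wide, lie 10 mm below the face. A roller fully home has its middle 45 mm up the pin
- tray: shallow black plastic parts tray, fixed, outside 180 mm (its x) by 200 mm (its y), 45 mm high, walls and floor 4 mm; origin under its centre at bench height, z up. It is empty. It may stand on either side of the vise
- carton: brown cut-down cardboard carton, fixed, outside 180 mm (its x) by 200 mm (its y), 55 mm high, walls and floor 4 mm, with folded flaps along two outer sides; origin under its centre at bench height, z up. It is empty. It stands on the other side of the vise
- detector_1: bystander: orange portable gas detector, 120 x 68 x 35 mm; origin under its centre, long side along its x. Leave it where it lies
- detector_2: bystander: yellow portable gas detector, 120 x 68 x 35 mm; origin under its centre, long side along its x. Leave it where it lies
- charger: bystander: black charger brick, 110 x 60 x 35 mm; origin under its centre, long side along its x. Leave it where it lies
Not all that is in view belongs to the job. What is shaped like the part that bears roller_b_mid but blue or pink is not meant.

How it is judged:
By the outcome, as a careful person would: the job done as asked, in the order asked, and still so for the second after the job is handed in, with the robot touching nothing.
It also fails if it takes over 72 s, if anything falls off the work surface, if the arm or the gripper's body presses on something with over 40 N, if the wrist force passes 120 N, or if a joint passes its speed limit or range.

## Working session

There is one attempt and no reset: what is moved stays moved. The work goes in short steps, Python scripts to look and compute and a shell command to move; the robot and the scene stay as the last step left them, time stands still between calls to the robot, and variables do not carry over. Pictures are saved under pics/ and viewed, at most 10 in all, crops included, and the job is handed in when it is done.

```bash
ls; mkdir -p pics
cat > h.py <<'E'
import numpy as np, cv2, json
from station import arm
def K(im): return np.array([[im['fx'],0,im['cx']],[0,im['fy'],im['cy']],[0,0,1.]]),np.array(im['distortion'],float)
F=np.diag([1,-1,-1.])
def ray(im,uv):
    k,d=K(im);T=np.array(im['camera_from_world'])
    p=cv2.undistortPoints(np.array([[uv]],float),k,d)[0,0]
    R=T[:3,:3];o=-R.T@T[:3,3];v=R.T@F@np.array([p[0],p[1],1]);return o,v/np.linalg.norm(v)
def atz(im,uv,z):
    o,v=ray(im,uv);return o+v*(z-o[2])/v[2]
def proj(im,P):
    k,d=K(im);T=np.array(im['camera_from_world']);P=np.atleast_2d(P).astype(float)
    c=(P@T[:3,:3].T+T[:3,3])@F
    return cv2.projectPoints(c,np.zeros(3),np.zeros(3),k,d)[0][:,0]
def tri(L):
    A=np.zeros((3,3));b=np.zeros(3)
    for im,uv in L:
        o,v=ray(im,uv);M=np.eye(3)-np.outer(v,v);A+=M;b+=M@o
    return np.linalg.solve(A,b)
def save(im,n,box=None,s=1):
    p=im['pixels'][:,:,::-1]
    if box: x0,y0,x1,y1=box;p=p[y0:y1,x0:x1]
    cv2.imwrite('pics/'+n,cv2.resize(p,None,fx=s,fy=s,interpolation=cv2.INTER_CUBIC))
E
python3 - <<'E'
from h import *
np.set_printoptions(precision=3,suppress=True)
print({k:np.round(v,3) for k,v in arm.read_state().items()})
for c in ['scene','side']:
    im=arm.get_image(c);save(im,c+'0.png');o,v=ray(im,(320,240));print(c,o,v)
    for l in ['roller_a_mid','gauge_home','tray','carton','detector_1','charger']:
        try:
            for r in arm.trace(c,l)[:4]:
                reg=r['region'];ys,xs=np.nonzero(reg)
                print(c,l,round(r['score'],2),np.round(r['location']),xs.min(),xs.max(),ys.min(),ys.max(),atz(im,r['location'],.045))
        except Exception as e: print(l,e)
E
```

```text
pics
{'time_s': np.float64(0.0), 'joint_pos': array([-3.769, 36.058,  2.202, 86.995, -1.547, 57.083, -1.146]), 'dq': array([-0.035, -0.072,  0.127, -0.066,  0.007, -0.099,  0.02 ]), 'joint_efforts': array([  0.   , -54.973,   1.144, -18.663,  -0.052,   0.024,   0.   ]), 'position': array([0.649, 0.   , 0.205]), 'tcp_rot': array([-179.894,    0.001,   89.999]), 'contact_force': array([-0.519, -0.624, -0.074]), 'moment': array([ 0.012, -0.032,  0.038]), 'gripper_force': np.float64(0.0), 'opening': np.float64(0.094)}
scene [ 1.07 -0.65  0.91] [-0.458  0.558 -0.692]
scene roller_a_mid 0.86 [322. 232.] 310 330 213 252 [0.482 0.074 0.045]
scene gauge_home 0.64 [375. 228.] 365 384 212 244 [0.574 0.169 0.045]
scene tray 0.91 [395. 180.] 350 436 158 222 [0.501 0.368 0.045]
scene carton 0.88 [204. 346.] 136 270 289 409 [ 0.518 -0.339  0.045]
scene detector_1 0.8 [440. 246.] 419 461 225 267 [0.731 0.22  0.045]
scene detector_1 0.65 [308. 396.] 277 333 364 428 [ 0.749 -0.287  0.045]
scene charger 0.76 [319. 180.] 307 325 163 188 [0.341 0.228 0.045]
side [ 0.035 -0.486  0.627] [ 0.556  0.556 -0.618]
side roller_a_mid 0.83 [278. 250.] 264 291 225 277 [0.481 0.068 0.045]
side gauge_home 0.86 [330. 170.] 316 349 142 193 [0.76  0.209 0.045]
side tray 0.63 [195. 197.] 133 259 158 243 [0.467 0.322 0.045]
side carton 0.81 [471. 384.] 374 564 302 479 [ 0.486 -0.341  0.045]
side detector_1 0.86 [305. 181.] 278 330 164 197 [0.683 0.214 0.045]
side detector_1 0.59 [514. 291.] 474 548 266 318 [ 0.702 -0.29   0.045]
side charger 0.58 [136. 244.] 106 163 222 268 [0.299 0.264 0.045]
```

View pics/scene0.png

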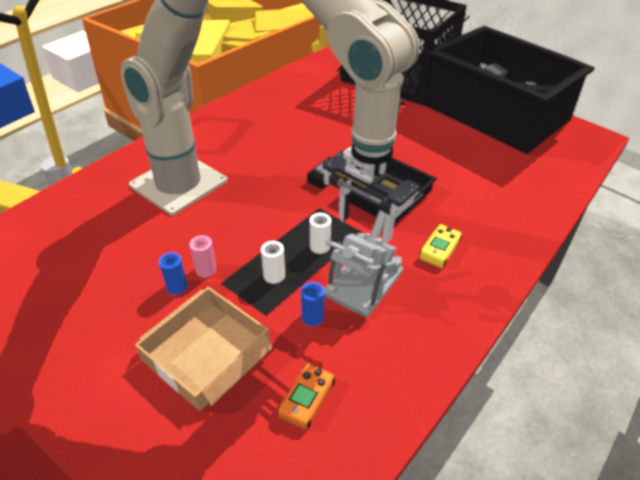

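View pics/side0.png

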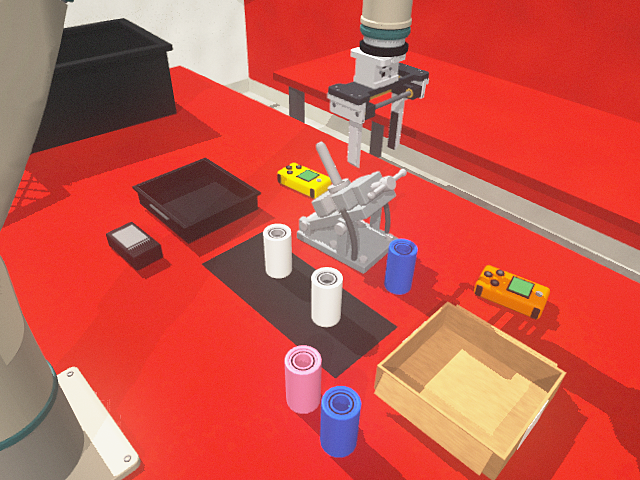

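Scene: the two white rollers stand at (320,232) and (273,262); the blue and pink ones at (173,273), (203,256), (313,304) are decoys. In the side view the whites are at (278,250) and (326,297), and the gauge pin is at about (325,155). The tray is on the left and the carton on the right.

Run:
```python
from h import *
np.set_printoptions(precision=4,suppress=True)
I={c:arm.get_image(c) for c in ['scene','side','wrist']}
D={}
for c in I:
    for l in ['roller_a_mid','gauge_home','tray','carton','detector_1','detector_2','charger']:
        for r in arm.trace(c,l)[:4]:
            im=I[c];reg=r['region'];ys,xs=np.nonzero(reg);m=im['pixels'][reg].mean(0)
            print(c,l,round(r['score'],2),np.round(r['location']),(xs.min()+xs.max())/2,(ys.min()+ys.max())/2,np.round(m))
# white blobs
B={}
for c in ['scene','side']:
    p=I[c]['pixels'].astype(int)
    w=((p.min(2)>175)).astype(np.uint8)
    w=cv2.morphologyEx(w,cv2.MORPH_CLOSE,np.ones((9,9)))
    n,_,s,ce=cv2.connectedComponentsWithStats(w)
    for i in range(1,n):
        if 400<s[i,4]<4000 and 200<s[i,0]+s[i,2]/2<400 and s[i,1]>200: print(c,s[i],ce[i])
sc,si=I['scene'],I['side']
print(tri([(sc,(320,232.5)),(si,(278,250.5))]),tri([(sc,(273,262)),(si,(326,297))]))
save(sc,'c_sc.png',(240,190,420,320),4);save(si,'c_si.png',(250,130,430,265),4)
```

```text
scene roller_a_mid 0.75 [322. 233.] 319.5 232.5 [198. 194. 188.]
scene tray 0.58 [399. 180.] 393.5 189.5 [47. 37. 38.]
scene carton 0.86 [206. 346.] 202.5 348.5 [195. 151. 106.]
scene detector_1 0.88 [308. 394.] 305.5 395.5 [184. 122.  62.]
scene detector_1 0.77 [441. 248.] 439.5 245.5 [211. 201.  89.]
scene detector_2 0.88 [308. 394.] 305.5 395.5 [184. 122.  62.]
scene detector_2 0.77 [441. 248.] 439.5 245.5 [211. 201.  89.]
scene charger 0.58 [321. 178.] 317.0 175.0 [62. 49. 50.]
side roller_a_mid 0.63 [278. 250.] 277.5 251.0 [226. 219. 213.]
side gauge_home 0.76 [330. 167.] 331.5 167.0 [199. 168. 163.]
side tray 0.92 [195. 200.] 196.0 200.0 [85. 51. 50.]
side carton 0.72 [469. 386.] 469.0 390.5 [223. 178. 117.]
side detector_1 0.62 [512. 292.] 511.5 292.5 [201. 130.  36.]
side detector_1 0.56 [302. 181.] 304.0 181.5 [208. 196.  38.]
side detector_2 0.62 [512. 292.] 511.5 292.5 [201. 130.  36.]
side detector_2 0.56 [302. 181.] 304.0 181.5 [208. 196.  38.]
side charger 0.61 [134. 243.] 134.5 245.5 [131.  93.  91.]
wrist roller_a_mid 0.82 [138. 150.] 139.5 153.0 [199. 197. 195.]
wrist gauge_home 0.7 [292. 135.] 295.5 123.0 [169. 168. 170.]
wrist carton 0.8 [232. 443.] 229.0 441.5 [230. 191. 126.]
wrist detector_1 0.88 [391.   5.] 398.5 9.0 [187. 161.  20.]
wrist detector_1 0.61 [385. 429.] 388.0 411.5 [177. 135.  49.]
wrist detector_2 0.88 [391.   5.] 398.5 9.0 [187. 161.  20.]
wrist detector_2 0.61 [385. 429.] 388.0 411.5 [177. 135.  49.]
scene [ 310  213   83   55 1337] [341.374  238.7046]
scene [261 241  23  41 755] [272.8861 259.9894]
side [ 311  267   32   60 1621] [325.9951 295.8766]
side [285 346  36  29 666] [302.458  359.6997]
[0.4801 0.0677 0.0453] [ 0.4605 -0.078   0.0436]
```

View pics/c_si.png

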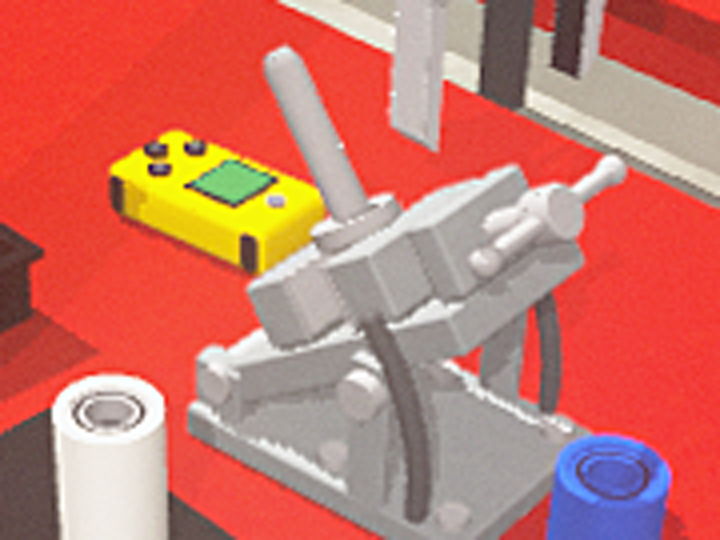

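The side crop shows a clear pin: nose at about (319.5,143), collar at about (338,184). Next I'll clear the scene view by going above roller A, then look again.

```bash
python3 - <<'E'
from h import *
w=arm.get_image('wrist');np.save('w0.npy',w,allow_pickle=True);save(w,'w0.png')
E
python3 -m creep '[[[0.4,-0.97,0,0,1],[0.4,-0.97,0,0,1],[0.4,-0.97,0,0,1],[0.4,-0.97,0,0,1],[0.4,-0.97,0,0,1],[0.4,-0.97,0,0,1],[0.3,-0.97,0,0,1],[0,0,0,0,1],[0,0,0,0,1],[0,0,0,0,1]]]'
python3 - <<'E'
from h import *
np.set_printoptions(precision=4,suppress=True)
print(arm.read_state()['position'])
I={c:arm.get_image(c) for c in ['scene','wrist']}
np.save('s1.npy',I['scene'],allow_pickle=True)
for c,l in [('scene','gauge_home'),('scene','tray'),('scene','carton'),('scene','roller_a_mid'),('wrist','roller_a_mid')]:
    for r in arm.trace(c,l)[:3]:
        ys,xs=np.nonzero(r['region']);print(c,l,round(r['score'],2),r['location'],xs.min(),xs.max(),ys.min(),ys.max(),atz(I[c],r['location'],.045))
a=I['scene']['pixels'][180:315,300:440,::-1];b=cv2.resize(a,None,fx=4,fy=4,interpolation=cv2.INTER_CUBIC)
cv2.imwrite('pics/c_sc1.png',b);save(I['wrist'],'w1.png')
E
```

```text
time_s: 3.2
position: [0.4813, 0.0671, 0.2055]
tcp_rot: [179.9, 0.0, 89.9]
contact_force: [-0.2, -0.1, 1.1]
opening: 0.0942
gripper_force: 0.0
[0.4813 0.0671 0.2055]
scene gauge_home 0.62 [376.4, 224.5] 364 389 201 245 [0.5678 0.1836 0.045 ]
scene tray 0.6 [386.1, 185.6] 340 437 153 223 [0.4956 0.3311 0.045 ]
scene carton 0.59 [204.7, 347.9] 136 271 288 409 [ 0.522  -0.3402  0.045 ]
scene roller_a_mid 0.82 [318.8, 231.1] 309 330 213 252 [0.4741 0.0708 0.045 ]
wrist roller_a_mid 0.94 [319.6, 218.7] 292 347 189 256 [0.4783 0.0662 0.045 ]
wrist roller_a_mid 0.67 [527.1, 232.9] 475 592 188 272 [0.6942 0.0507 0.045 ]
```

View pics/w0.png

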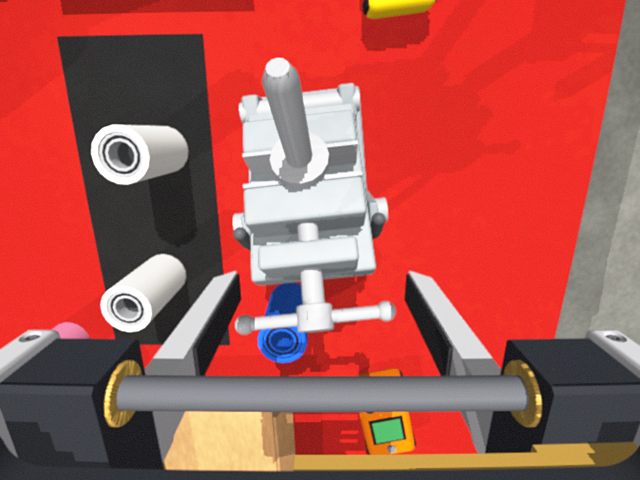

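View pics/c_sc1.png

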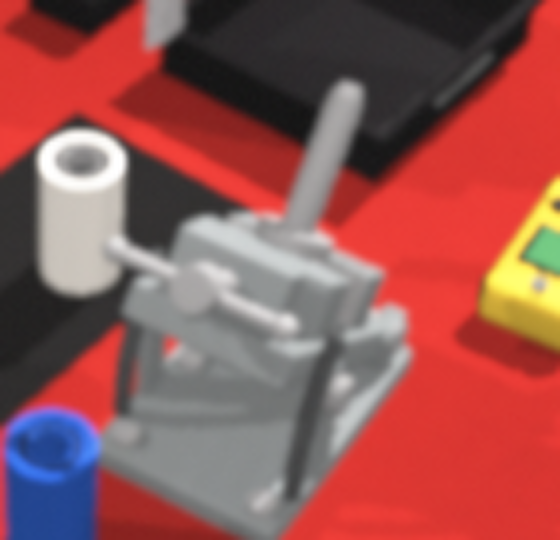

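Wrist: the pin's nose is at about (278,68) and its foot at (295,150), with the lean nearly along world y. Scene crop: nose at about (386.8,203), foot at (376,234). Now I'll fit the pin axis.

Run:
```python
from h import *
from scipy.optimize import least_squares
np.set_printoptions(precision=4,suppress=True)
w0=np.load('w0.npy',allow_pickle=True).item();s1=np.load('s1.npy',allow_pickle=True).item();si=arm.get_image('side');w1=arm.get_image('wrist')
N=[(si,(319.4,144)),(s1,(386.8,203.2)),(w0,(278,68))];B=[(si,(337.2,180.8)),(s1,(376,233.8)),(w0,(295,150))]
n=tri(N);print('nose',n,[proj(i,n)[0]-u for i,u in N])
def ax(y,t=35): y=np.radians(y);t=np.radians(t);return np.array([np.sin(t)*np.cos(y),np.sin(t)*np.sin(y),np.cos(t)])
def f(p):
    a=ax(p[3]);r=[]
    for i,u in N:r+=list(proj(i,p[:3]+.084*a)[0]-u)
    for i,u in B:
        q=proj(i,[p[:3],p[:3]+.03*a]);d=q[1]-q[0];d/=np.linalg.norm(d);e=u-q[0];r.append(d[0]*e[1]-d[1]*e[0])
    return r
s=least_squares(f,list(n-.084*ax(90))+[90]);p=s.x;print('home',p[:3],'yaw',p[3],'nose',p[:3]+.085*ax(p[3]),'axis',ax(p[3]));print(s.fun)
# free tilt check
print('base tri as line; detector')
for c in [s1,]: pass
# rollers from wrist views: fit cylinder silhouette centre
for u in [(120,153),(126,305)]: print('w0 top',atz(w0,u,.09))
g=cv2.cvtColor(w1['pixels'],cv2.COLOR_RGB2GRAY)
for sc in (w1,): save(sc,'w1.png')
sc=s1;sd=si
def uv(a): return a
print(tri([(s1,(319.5,232.5)),(si,(277.5,251))]))
# tray / carton corners fit via region
for l,h in [('tray',.045),('carton',.055)]:
    L=[]
    for c,im in [('scene',s1),('side',si)]:
        arm.get_image(c)
        r=arm.trace(c,l)
        if r:
            m=r[0]['region'].astype(np.uint8);cn=max(cv2.findContours(m,0,2)[0],key=cv2.contourArea)
            hu=cv2.convexHull(cn)[:,0];q=cv2.approxPolyDP(hu,5,True);print(l,c,r[0]['score'],q.reshape(-1,2).tolist())
            print(np.array([atz(im,x,h)[:2] for x in q.reshape(-1,2)]).tolist() and np.round([atz(im,x,h)[:2] for x in q.reshape(-1,2)],3).tolist())
```

```text
nose [0.6287 0.1151 0.1919] [array([-0.3881,  0.3397]), array([-0.1124, -0.5251]), array([2.8427, 1.573 ])]
home [0.6315 0.0674 0.1245] yaw 94.57834828648754 nose [0.6276 0.116  0.1942] axis [-0.0458  0.5717  0.8192]
[-0.9022 -0.217  -0.376  -1.3044  0.3805  0.4503  1.7175  2.0798 -1.1228]
base tri as line; detector
w0 top [0.4791 0.0679 0.09  ]
w0 top [ 0.4603 -0.075   0.09  ]
[0.4788 0.0675 0.0448]
tray scene 0.69 [[380, 153], [436, 177], [432, 190], [394, 224], [339, 196], [345, 180]]
[[0.392, 0.45], [0.58, 0.458], [0.602, 0.399], [0.6, 0.214], [0.426, 0.211], [0.395, 0.277]]
tray side 0.95 [[260, 193], [254, 210], [188, 243], [140, 203], [133, 187], [206, 158]]
[[0.578, 0.242], [0.529, 0.2], [0.371, 0.199], [0.37, 0.382], [0.389, 0.45], [0.58, 0.451]]
carton scene 0.6 [[209, 288], [267, 328], [270, 348], [199, 410], [141, 358], [135, 343]]
[[0.417, -0.233], [0.588, -0.228], [0.626, -0.259], [0.622, -0.441], [0.452, -0.443], [0.414, -0.429]]
carton side 0.76 [[446, 302], [564, 372], [495, 479], [468, 467], [375, 394], [377, 365]]
[[0.586, -0.228], [0.591, -0.426], [0.383, -0.437], [0.373, -0.406], [0.37, -0.262], [0.409, -0.232]]
```

View pics/w1.png

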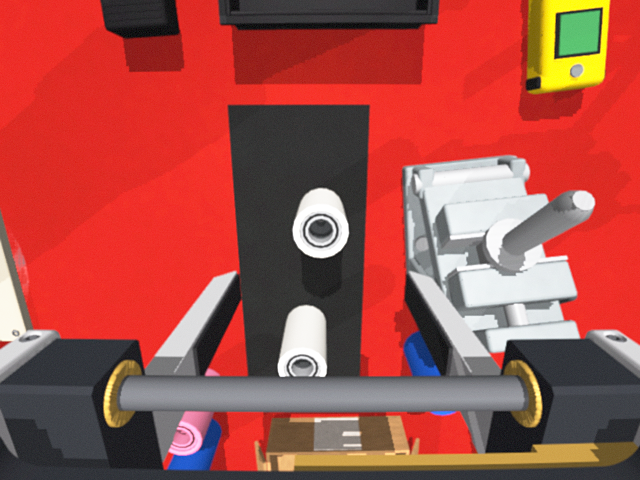

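w1: roller A is centred between the fingers at (320,230). The pin's nose is at (583,202), which gives another ray for the fit. I'll refine the fit, then grasp roller A.

```bash
python3 - <<'E'
from h import *
from scipy.optimize import least_squares
np.set_printoptions(precision=4,suppress=True)
w0=np.load('w0.npy',allow_pickle=True).item();s1=np.load('s1.npy',allow_pickle=True).item();si=arm.get_image('side');w1=arm.get_image('wrist');np.save('w1.npy',w1,allow_pickle=True)
N=[(si,(319.4,144)),(s1,(386.8,203.2)),(w0,(278,68)),(w1,(583,202))];B=[(si,(337.2,180.8)),(s1,(376,233.8)),(w0,(295,150)),(w1,(519,242))]
def ax(y,t=35): y=np.radians(y);t=np.radians(t);return np.array([np.sin(t)*np.cos(y),np.sin(t)*np.sin(y),np.cos(t)])
def mk(w):
  def f(p):
    a=ax(p[3]);r=[]
    for i,u in N:r+=list((proj(i,p[:3]+.084*a)[0]-u)*(w if i in (0,) else 1))
    for i,u in B:
        q=proj(i,[p[:3],p[:3]+.03*a]);d=q[1]-q[0];d/=np.linalg.norm(d);e=u-q[0];r.append(d[0]*e[1]-d[1]*e[0])
    return r
  return f
s=least_squares(mk(1),[.63,.067,.125,92]);p=s.x;print('home',p[:3],'yaw',p[3],'nose',p[:3]+.085*ax(p[3]),'axis',ax(p[3]));print(s.fun)
print('w1 top A',atz(w1,(320,231),.09),'B',atz(w1,(302,366),.09))
c=np.concatenate([w0['pixels'][40:190,200:360],w1['pixels'][170:290,460:620][:, :]],0)[:,:,::-1]
cv2.imwrite('pics/cw.png',cv2.resize(c,None,fx=2.2,fy=2.2,interpolation=cv2.INTER_CUBIC))
for im,b in ((w0,(200,40,360,190)),(w1,(460,170,620,290))):
    g=cv2.cvtColor(im['pixels'],cv2.COLOR_RGB2GRAY)
E
python3 -m creep '[[[0,-0.05,0.8,0,1],[0,0,0.8,0,1],[0,0,0.8,0,1],[0,0,0.8,0,1],[0,0,0.8,0,1],[0,0,0.7,0,1],[0,0,0.5,0,1],[0,0,0,0,-1],[0,0,0,0,-1],[0,0,0,0,-1]]]'
```

```text
home [0.6322 0.0665 0.1274] yaw 95.12028789674032 nose [0.6278 0.1151 0.1971] axis [-0.0512  0.5713  0.8192]
[-0.4571 -1.482  -0.4052 -2.0955  0.1475  1.4177  0.1637 -0.4921  0.6356
  2.2182 -1.3798  1.2078]
w1 top A [0.4781 0.0666 0.09  ] B [ 0.4593 -0.0763  0.09  ]
time_s: 5.4
position: [0.4795, 0.0676, 0.0761]
tcp_rot: [179.9, -0.0, 90.0]
contact_force: [-0.1, -0.2, -0.6]
opening: 0.067
gripper_force: 0.0
```

```bash
python3 -m creep '[[[0,0,0,0,1],[0,0,0,0,1],[0,-0.04,0.4,0,1],[0,0,0.5,0,1],[0,0,0.5,0,0.2],[0,0,0,0,-1],[0,0,0,0,-1],[0,0,0,0,-1],[0,0,0,0,-1],[0,0,0,0,-1]]]'
```

```text
time_s: 6.65
position: [0.4785, 0.0676, 0.0408]
tcp_rot: [179.9, -0.0, 90.0]
contact_force: [-0.2, 0.0, 0.6]
opening: 0.0494
gripper_force: 30.0
```

View pics/cw.png

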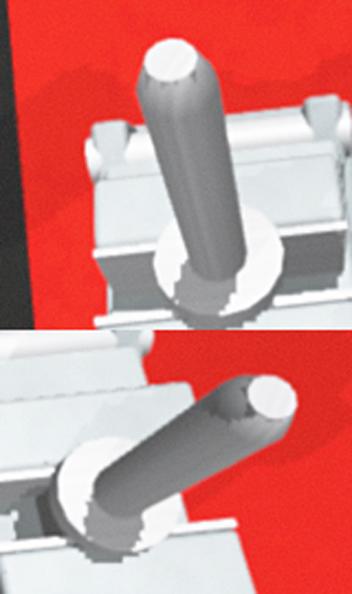

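```bash
cat >> h.py <<'E'
def hull_axis(reg):
    ys,xs=np.nonzero(reg);pts=np.stack([xs,ys],1).astype(np.float32)
    c=pts.mean(0);w,v=np.linalg.eigh(np.cov((pts-c).T));return c,v[:,1],w
def roller(guess,cams=('scene','side')):
    """axis + centre of roller near guess from trace regions"""
    n=[];L=[]
    for c in cams:
        im=arm.get_image(c);g=proj(im,guess)[0];best=None
        for r in arm.trace(c,'roller_a_mid'):
            ys,xs=np.nonzero(r['region']);d=np.hypot((xs.min()+xs.max())/2-g[0],(ys.min()+ys.max())/2-g[1])
            if d<25 and (best is None or d<best[0]): best=(d,r)
        if best is None: print(c,'none near',g.round());continue
        ce,a,w=hull_axis(best[1]['region']);ys,xs=np.nonzero(best[1]['region'])
        m=np.array([(xs.min()+xs.max())/2,(ys.min()+ys.max())/2])
        L.append((im,m));r1=ray(im,ce-8*a)[1];r2=ray(im,ce+8*a)[1];k=np.cross(r1,r2);n.append(k/np.linalg.norm(k))
        print(c,round(best[1]['score'],2),m,'n',len(xs),'evr',np.sqrt(w).round(1),'ang',np.degrees(np.arctan2(a[0],-a[1])).round(1))
    if len(n)==2:
        a=np.cross(*n);a/=np.linalg.norm(a);a*=np.sign(a[2])
        print('axis',a.round(3),'tilt',np.degrees(np.arccos(a[2])).round(1),'lean y',np.degrees(np.arctan2(a[1],a[2])).round(1),'lean x',np.degrees(np.arctan2(a[0],a[2])).round(1),'mid',tri(L).round(4))
E
python3 - <<'E'
from h import *
roller([.479,.0675,.045]); roller([.46,-.077,.045])
E
python3 -m creep '[[[0,0,0.06,0,-1],[0.15,0,-0.06,0,-1],[0.15,0,-0.04,0,-1],[0.15,0,-0.03,0,-1],[0.16,0,-0.03,0,-1],[0.16,0,-0.02,0,-1],[0.16,0,-0.01,0,-1],[0,0,0,0,-1],[0,0,0,0,-1],[0,0,0,0,-1]]]'
python3 - <<'E'
from h import *
roller([.479,.085,.047])
E
```

```text
scene 0.88 [320.  232.5] n 641 evr [ 4.8 11.1] ang 175.3
side 0.82 [278. 251.] n 1188 evr [ 6.6 15. ] ang -178.5
axis [-0.01  -0.091  0.996] tilt 5.2 lean y -5.2 lean x -0.6 mid [0.4799 0.0678 0.0446]
scene none near [273. 261.]
side none near [325. 296.]
time_s: 8.3
position: [0.478, 0.0906, 0.0437]
tcp_rot: [-180.0, 0.0, 90.0]
contact_force: [-0.5, -0.2, -5.7]
opening: 0.0494
gripper_force: 30.0
scene 0.72 [325.  226.5] n 531 evr [4.6 9.7] ang 178.5
side 0.88 [270.5 244. ] n 1175 evr [ 6.6 14.9] ang -178.5
axis [ 0.018 -0.076  0.997] tilt 4.5 lean y -4.4 lean x 1.0 mid [0.479  0.088  0.0499]
```

The roller slid instead of pivoting, because pressing on the bench wedges it. I'll use the tray's fixed right rim as a tilting stop instead: it holds the lower end while the grip point moves left.

```bash
python3 -m creep '[[[0,0,-0.6,0,-1],[0.3,0,-0.6,0,-1],[0.8,0,0,0,-1],[0.8,0,0,0,-1],[0.8,0,0,0,-1],[0.8,0,0,0,-1],[0.7,0,0,0,-1],[0.5,0,0,0,-1],[0.3,0,0,0,-1],[0,0,0,0,-1]]]'
python3 - <<'E'
from h import *
roller([.479,.215,.077])
E
```

```text
time_s: 9.75
position: [0.478, 0.216, 0.0737]
tcp_rot: [-180.0, 0.0, 90.0]
contact_force: [1.0, -0.3, -4.8]
opening: 0.0494
gripper_force: 30.0
scene 0.72 [356. 194.] n 593 evr [ 4.6 10.7] ang -179.2
side 0.65 [229. 203.] n 1172 evr [ 6.6 14.6] ang 176.5
axis [-0.002 -0.076  0.997] tilt 4.3 lean y -4.3 lean x -0.1 mid [0.4792 0.2128 0.0786]
```

```bash
python3 -m creep '[[[0.2,0,0,0,-1],[0.2,0,0,0,-1],[0.15,0,0,0,-1],[0.15,0,0,0,-1],[0.1,0,0,0,-1],[0,0,0,0,-1],[0,0,0,0,-1],[0,0,0,0,-1],[0,0,0,0,-1],[0,0,0,0,-1]]]'
python3 - <<'E'
from h import *
roller([.479,.23,.077])
E
```

```text
time_s: 11.2
position: [0.4781, 0.2292, 0.074]
tcp_rot: [-179.9, 0.5, 89.8]
contact_force: [-0.3, -12.5, 5.0]
opening: 0.0499
gripper_force: 30.0
scene 0.59 [358.5 191.5] n 556 evr [ 4.4 10.6] ang -178.6
side 0.69 [226.  200.5] n 1091 evr [ 6.5 13.9] ang 175.0
axis [-0.01  -0.058  0.998] tilt 3.4 lean y -3.3 lean x -0.6 mid [0.4792 0.2231 0.08  ]
```

```bash
python3 -m creep '[[[0.2,0,0,0,-1],[0.2,0,0,0,-1],[0.2,0,0,0,-1],[0.1,0,0,0,-1],[0,0,0,0,-1],[0,0,0,0,-1],[0,0,0,0,-1],[0,0,0,0,-1],[0,0,0,0,-1],[0,0,0,0,-1]]]'
python3 - <<'E'
from h import *
print(arm.read_state()['moment'])
roller([.479,.235,.077])
E
```

```text
time_s: 12.65
position: [0.4786, 0.2506, 0.0743]
tcp_rot: [180.0, 0.2, 89.9]
contact_force: [0.1, -6.7, 3.6]
opening: 0.0492
gripper_force: 30.0
[-1.66877324 -0.06607423  0.08770204]
scene 0.91 [361.  189.5] n 626 evr [ 4.9 10.4] ang -172.0
side 0.84 [223. 198.] n 1206 evr [ 7.  14.2] ang 166.3
axis [-0.036  0.143  0.989] tilt 8.4 lean y 8.2 lean x -2.1 mid [0.4795 0.2335 0.0807]
```

```bash
cat >> h.py <<'E'
from scipy.optimize import minimize
def fit(guess,ly0=0,cams=('scene','side'),lx=None,R=.025,quiet=False):
    D=[];th=np.linspace(0,2*np.pi,24,endpoint=False)
    for c in cams:
        im=arm.get_image(c);g=proj(im,guess)[0];best=None
        for r in arm.trace(c,'roller_a_mid'):
            ys,xs=np.nonzero(r['region']);d=np.hypot((xs.min()+xs.max())/2-g[0],(ys.min()+ys.max())/2-g[1])
            if d<28 and (best is None or d<best[0]): best=(d,r['region'])
        if best is None: print(c,'none');continue
        D.append((im,best[1]))
    S=4
    def cost(p):
        ly,lx_=np.radians(p[3]),np.radians(p[4]);a=np.array([np.tan(lx_),np.tan(ly),1]);a/=np.linalg.norm(a)
        u=np.cross(a,[1,0,0]);u/=np.linalg.norm(u);v=np.cross(a,u);C=guess+np.array(p[:3])/1000
        P=np.concatenate([C+s*.045*a+R*(np.cos(th)[:,None]*u+np.sin(th)[:,None]*v) for s in (-1,1)])
        t=0
        for im,reg in D:
            q=proj(im,P);h=cv2.convexHull((q*16+8).round().astype(np.int32));m=np.zeros((480,640),np.uint8)
            big=np.zeros(reg.shape,np.uint8);cv2.fillConvexPoly(big,h,255,cv2.LINE_AA,4);m=big/255.
            t+=((reg)*(1-m)).sum()/reg.sum()+.6*((~reg)*m).sum()/reg.sum()
        return t+1e-3*(p[4]/5)**2
    best=None
    for l0 in np.atleast_1d(ly0):
        s=minimize(cost,[0,0,0,l0,0],method='Nelder-Mead',options=dict(initial_simplex=[[0,0,0,l0,0],[8,0,0,l0,0],[0,8,0,l0,0],[0,0,8,l0,0],[0,0,0,l0+12,0],[0,0,0,l0,6]],maxiter=500,xatol=.05,fatol=1e-4))
        if best is None or s.fun<best.fun:best=s
    p=best.x;print('fit mid',(guess+p[:3]/1000).round(4),'lean y',p[3].round(1),'lean x',p[4].round(1),'cost',round(best.fun,3));return p
E
python3 - <<'E'
from h import *
fit(np.array([.4795,.2335,.0807]),[10,30])
E
```

```text
fit mid [0.4788 0.2369 0.0796] lean y 12.1 lean x -0.4 cost 0.236
```

Run:
```python
from h import *
a=arm.get_image('side')['pixels'][140:260,160:290];b=arm.get_image('scene')['pixels'][130:250,310:440]
cv2.imwrite('pics/t1.png',cv2.resize(np.concatenate([a,b],1)[:,:,::-1],None,fx=3,fy=3,interpolation=cv2.INTER_CUBIC))
```

```text
(no output)
```

View pics/t1.png

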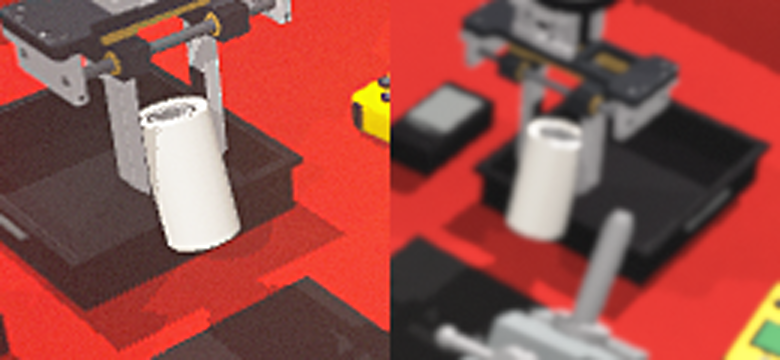

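The roller is leaning left and pivoting as intended, though it has shifted a little toward −y in the pads. I'll keep pushing.

```bash
python3 -m creep '[[[0.15,0,-0.1,0,-1],[0.15,0,-0.1,0,-1],[0.15,0,0,0,-1],[0.15,0,0,0,-1],[0,0,0,0,-1],[0,0,0,0,-1],[0,0,0,0,-1],[0,0,0,0,-1],[0,0,0,0,-1],[0,0,0,0,-1]]]'
python3 - <<'E'
from h import *
print(arm.read_state()['moment'])
fit(np.array([.4795,.242,.083]),[15,35])
E
```

```text
time_s: 14.4
position: [0.4778, 0.2683, 0.0787]
tcp_rot: [-180.0, 0.0, 90.0]
contact_force: [-1.0, -3.7, -4.6]
opening: 0.0493
gripper_force: 30.0
[-0.89168698  0.39405201 -0.03345008]
fit mid [0.4773 0.2458 0.0882] lean y 30.4 lean x 0.3 cost 0.162
```

Lean is about 30°, close enough for the pin to finish the alignment. Next I'll lift, turn 4° to match the pin's yaw and go above the nose.

```bash
python3 -m creep '[[[0,0,-0.9,0,-1],[0,0,-0.9,0,-1],[0,0.6,-0.9,0,-1],[0,0.8,-0.9,0,-1],[-0.5,0.9,-0.9,0,-1],[-0.8,0.9,-0.8,0,-1],[-0.8,0.9,-0.6,0,-1],[-0.8,0.8,-0.4,0,-1],[-0.7,0.7,-0.1,-0.2,-1],[-0.4,0.3,0,-0.2,-1]]]'
python3 -m creep '[[[0,0,0,0,-1],[0,0,0,0,-1],[0,0,0,0,-1],[0,0,0,0,-1],[0,0,0,0,-1],[0,0,0,0,-1],[0,0,0,0,-1],[0,0,0,0,-1],[0,0,0,0,-1],[0,0,0,0,-1]]]' | head -3
python3 - <<'E'
from h import *
np.set_printoptions(precision=4,suppress=True)
t=np.array(arm.read_state()['position']);p=fit(t+[.002,-.0225,.0095],[30])
p=np.array(p);g=t+[.002,-.0225,.0095]+p[:3]/1000
a=np.array([np.tan(np.radians(p[4])),np.tan(np.radians(p[3])),1]);a/=np.linalg.norm(a)
b=g-.045*a;pa=np.array([-.0512,.5713,.8192]);n=np.array([.6277,.1155,.196]);d=b-n;al=d@pa
print(t,'bottom',b,'above nose along pin',al,'lateral',d-al*pa)
for c in ('side','scene'):
    im=arm.get_image(c);print(c,'nose px',proj(im,n),'bottom px',proj(im,b))
a=arm.get_image('side')['pixels'][90:210,260:390];b=arm.get_image('scene')['pixels'][130:250,320:450]
cv2.imwrite('pics/t2.png',cv2.resize(np.concatenate([a,b],1)[:,:,::-1],None,fx=3,fy=3,interpolation=cv2.INTER_CUBIC))
E
```

```text
time_s: 15.85
position: [0.6283, 0.1687, 0.2395]
tcp_rot: [179.7, -0.1, 94.0]
contact_force: [-0.6, -0.5, -4.3]
opening: 0.0492
gripper_force: 30.0
time_s: 17.1
position: [0.6259, 0.1685, 0.2387]
tcp_rot: [-180.0, -0.0, 94.0]
fit mid [0.6271 0.1473 0.2483] lean y 26.5 lean x -0.6 cost 0.139
[0.6259 0.1685 0.2387] bottom [0.6276 0.1272 0.2081] above nose along pin 0.016579371517607955 lateral [ 0.0007  0.0022 -0.0015]
side nose px [[318.5154 142.4868]] bottom px [[314.2425 134.6025]]
scene nose px [[386.5802 200.9466]] bottom px [[390.1231 194.0622]]
```

```bash
python3 -m creep '[[[-0.1,0,0.1,0,-1],[-0.1,0,0.1,0,-1],[-0.1,0,0.1,0,-1],[-0.1,0,0.1,0,-1],[-0.1,0,0.1,0,-1],[-0.1,0,0.1,0,-1],[-0.1,0,0.1,0,-1],[0,0,0.1,0,-1],[0,0,0,0,-1],[0,0,0,0,-1]]]'
python3 - <<'E'
from h import *
np.set_printoptions(precision=4,suppress=True)
s=arm.read_state();t=np.array(s['position']);print(s['moment']);p=fit(t+[.001,-.0215,.0095],[28])
a=arm.get_image('side')['pixels'][100:220,260:390];b=arm.get_image('scene')['pixels'][140:260,320:450]
cv2.imwrite('pics/t3.png',cv2.resize(np.concatenate([a,b],1)[:,:,::-1],None,fx=3,fy=3,interpolation=cv2.INTER_CUBIC))
E
```

```text
time_s: 18.75
position: [0.6266, 0.1506, 0.2184]
tcp_rot: [-179.9, 0.0, 94.0]
contact_force: [-1.1, -1.2, -4.9]
opening: 0.0494
gripper_force: 30.0
[-0.2293  0.3457 -0.0539]
fit mid [0.6285 0.1288 0.227 ] lean y 27.0 lean x -2.6 cost 0.127
```

View pics/t3.png

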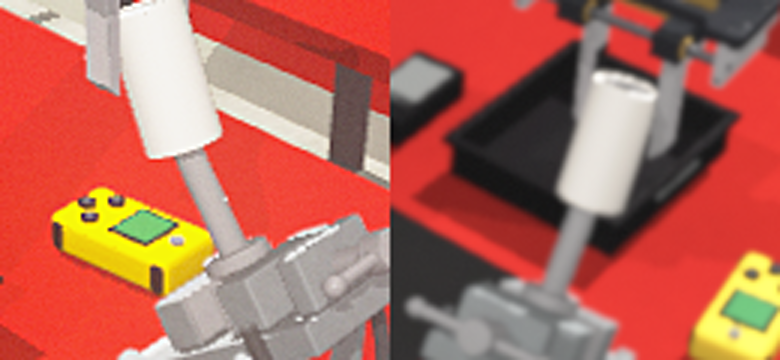

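The pin is inside the bore and nothing is touching yet. I'll move down the pin with some leftward bias so it straightens to 35°.

```bash
python3 -m creep '[[[-0.02,0,0.07,0,-1],[-0.02,0,0.07,0,-1],[-0.02,0,0.07,0,-1],[-0.02,0,0.07,0,-1],[-0.02,0,0.07,0,-1],[-0.02,0,0.07,0,-1],[0,0,0,0,-1],[0,0,0,0,-1]  ,[0,0,0,0,-1],[0,0,0,0,-1]]]'
python3 - <<'E'
from h import *
np.set_printoptions(precision=4,suppress=True)
s=arm.read_state();t=np.array(s['position']);print(s['moment']);p=fit(t+[.001,-.0215,.0095],[28])
E
```

```text
time_s: 20.3
position: [0.6271, 0.1478, 0.2081]
tcp_rot: [-180.0, 0.0, 94.0]
contact_force: [-5.3, -1.9, 0.3]
opening: 0.0495
gripper_force: 30.0
[-0.478   1.3363 -0.2493]
fit mid [0.6289 0.125  0.2181] lean y 27.1 lean x -0.6 cost 0.137
```

```bash
python3 -m creep '[[[0,-0.05,0,0,-1],[0.05,-0.05,0.03,0,-1],[0.05,0,0.05,0,-1],[0.05,0,0.05,0,-1],[0.05,0,0.05,0,-1],[0.03,0,0.07,0,-1],[0,0,0.07,0,-1],[0,0,0,0,-1]  ,[0,0,0,0,-1],[0,0,0,0,-1]]]'
python3 - <<'E'
from h import *
np.set_printoptions(precision=4,suppress=True)
s=arm.read_state();t=np.array(s['position']);print(s['moment']);p=fit(t+[.001,-.0225,.0095],[28])
E
```

```text
time_s: 21.75
position: [0.6247, 0.1538, 0.2004]
tcp_rot: [180.0, -0.0, 94.0]
contact_force: [1.8, -1.0, -1.0]
opening: 0.049
gripper_force: 30.0
[-0.3681 -0.4176  0.1016]
fit mid [0.6268 0.1269 0.2117] lean y 34.3 lean x -2.4 cost 0.1
```

```bash
python3 -m creep '[[[-0.06,0,0.08,0,-1],[-0.06,0,0.08,0,-1],[-0.06,0,0.08,0,-1],[-0.06,0,0.08,0,-1],[-0.06,0,0.08,0,-1],[-0.06,0,0.08,0,-1],[0,0,0,0,-1],[0,0,0,0,-1],[0,0,0,0,-1],[0,0,0,0,-1]]]'
python3 - <<'E'
from h import *
np.set_printoptions(precision=4,suppress=True)
s=arm.read_state();t=np.array(s['position']);print(s['moment']);p=fit(t+[.001,-.0225,.0095],[34])
E
```

```text
time_s: 23.2
position: [0.6248, 0.1501, 0.1909]
tcp_rot: [179.9, -0.4, 94.1]
contact_force: [-2.9, 6.2, 13.0]
opening: 0.0489
gripper_force: 30.0
[ 1.0363  0.786  -0.0786]
fit mid [0.6269 0.1218 0.2041] lean y 38.0 lean x -2.2 cost 0.131
```

It stopped with the roller's middle about 95 mm up the pin, at about 18 N along it, which is just where a crushed roller stops. I'll back off and feel again to rule out a jam.

```bash
python3 -m creep '[[[0.12,0,-0.16,0,-1],[0.18,0,-0.16,0,-1],[0,0,0,0,-1],[0,0,0,0,-1],[-0.06,0,0.08,0,-1],[-0.06,0,0.08,0,-1],[-0.06,0,0.08,0,-1],[-0.06,0,0.1,0,-1],[0,0,0,0,-1],[0,0,0,0,-1]]]'
python3 - <<'E'
from h import *
np.set_printoptions(precision=4,suppress=True)
s=arm.read_state();t=np.array(s['position']);print(s['moment']);p=fit(t+[.001,-.0225,.0115],[34])
E
```

```text
time_s: 24.65
position: [0.625, 0.1507, 0.1904]
tcp_rot: [179.9, -0.3, 94.1]
contact_force: [-3.9, 5.8, 10.6]
opening: 0.049
gripper_force: 30.0
[ 1.019   0.7531 -0.1029]
fit mid [0.6267 0.1216 0.2025] lean y 38.7 lean x -0.0 cost 0.164
```

It stopped at the same place again, so roller A is crushed and goes to the carton. I'll slide it off and carry it over.

```bash
python3 -m creep '[[[0.23,0,-0.33,0,-1],[0.23,0,-0.33,0,-1],[0.23,0,-0.33,0,-1],[0.23,0,-0.33,0,-1],[0.23,0,-0.33,0,-1],[0.1,0,-0.7,0,-1],[0,0,-0.7,0.2,-1],[0,-0.7,0,0.2,-1],[-0.4,-0.7,0,0,-1],[-0.7,-0.7,0,0,-1]]]'
python3 -m creep '[[[-1,-0.3,0,0,-1],[-1,-0.3,0,0,-1],[-1,-0.3,0,0,-1],[-1,-0.3,0,0,-1],[-1,-0.3,0,0,-1],[-1,-0.3,0,0,-1],[-1,-0.3,0,0,-1],[-1,-0.3,0,0,-1],[-1,-0.3,0,0,-1],[-1,-0.2,0,0,-1]]]' | head -2
python3 -m creep '[[[-1,0,0,0,-1],[-1,0,0,0,-1],[-1,0,0,0,-1],[-1,0,0.6,0,-1],[-1,0,0.9,0,-1],[-1,0,0.9,0,-1],[-1,0,0.9,0,-1],[-0.8,0,0.9,0,-1],[-0.5,0,0.9,0,-1],[0,0,0.3,0,-1]]]'
python3 - <<'E'
from h import *
np.set_printoptions(precision=4,suppress=True)
s=arm.read_state();t=np.array(s['position']);print(t);p=fit(t+[.001,-.0285,.0125],[34])
for c in ('scene','side'):
    im=arm.get_image(c)
    for r in arm.trace(c,'carton')[:1]:
        h=cv2.approxPolyDP(cv2.convexHull(max(cv2.findContours(r['region'].astype(np.uint8),0,2)[0],key=cv2.contourArea)),4,True).reshape(-1,2)
        print(c,[(x.tolist(),atz(im,x,.055)[:2].round(3).tolist()) for x in h])
E
```

```text
time_s: 26.1
position: [0.5693, 0.1507, 0.2642]
tcp_rot: [-180.0, -0.1, 90.1]
contact_force: [0.2, 0.1, -4.4]
opening: 0.0492
gripper_force: 30.0
time_s: 27.35
position: [0.4975, -0.1008, 0.2645]
time_s: 28.6
position: [0.4971, -0.3084, 0.1279]
tcp_rot: [-179.9, -0.1, 89.9]
contact_force: [0.1, 0.5, -4.5]
opening: 0.0494
gripper_force: 30.0
[ 0.4971 -0.3084  0.1279]
fit mid [ 0.4971 -0.3372  0.1344] lean y 29.2 lean x 0.7 cost 0.338
scene [([224, 298], [0.463, -0.231]), ([267, 328], [0.588, -0.228]), ([271, 348], [0.628, -0.258]), ([199, 410], [0.622, -0.441]), ([141, 359], [0.454, -0.444]), ([135, 344], [0.416, -0.431]), ([171, 312], [0.406, -0.331])]
side [([445, 303], [0.582, -0.228]), ([525, 344], [0.598, -0.362]), ([565, 372], [0.592, -0.427]), ([495, 479], [0.383, -0.437]), ([472, 470], [0.373, -0.412]), ([374, 393], [0.371, -0.26]), ([376, 366], [0.407, -0.233])]
```

```bash
python3 -m creep '[[[0,0,0.6,0,-1],[0,0,0.6,0,-1],[0,0,0.6,0,-1],[0,0,0.6,0,-1],[-0.3,0,0.3,0,-1],[-0.4,0,0.1,0,-1],[-0.4,0,0,0,-1],[-0.3,0,0,0,-1],[-0.2,0,0,0,-1],[0,0,0,0,-1]]]'
python3 - <<'E'
from h import *
s=arm.read_state();t=np.array(s['position']);p=fit(t+[.001,-.0285,.0125],[10,32])
E
```

```text
time_s: 30.25
position: [0.4977, -0.3488, 0.0592]
tcp_rot: [180.0, 0.0, 90.0]
contact_force: [-0.2, 0.2, -4.7]
opening: 0.0491
gripper_force: 30.0
fit mid [ 0.4977 -0.3806  0.0607] lean y 25.9 lean x -2.4 cost 0.527
```

```bash
python3 -m creep '[[[-0.2,0,0,0,-1],[-0.2,0,0,0,-1],[-0.2,0,0,0,-1],[-0.2,0,0,0,-1],[-0.2,0,0,0,-1],[-0.2,0,0,0,-1],[-0.1,0,0,0,-1],[0,0,0,0,-1],[0,0,0,0,-1],[0,0,0,0,-1]]]'
python3 - <<'E'
from h import *
s=arm.read_state();t=np.array(s['position']);p=fit(t+[.001,-.02,.0125],[5,15,25])
E
```

```text
time_s: 31.7
position: [0.498, -0.3771, 0.0588]
tcp_rot: [-179.9, -0.3, 90.1]
contact_force: [-0.5, 7.7, -0.8]
opening: 0.0491
gripper_force: 30.0
fit mid [ 0.4918 -0.3979  0.0421] lean y -8.7 lean x 19.8 cost 1.022
```

```bash
python3 -m creep '[[[-0.2,0,0,0,-1],[-0.2,0,0,0,-1],[-0.2,0,0,0,-1],[-0.1,0,0,0,-1],[0,0,0,0,-1],[0,0,0,0,-1],[0,0,0,0,-1],[0,0,0,0,-1],[0,0,0,0,-1],[0,0,0,0,-1]]]'
python3 - <<'E'
from h import *
s=arm.read_state();t=np.array(s['position']);print(s['moment'])
for c in ('scene','side'): p=fit(t+[.001,-.01,.0125],[0,10,20],cams=(c,))
a=arm.get_image('side')['pixels'][260:440,400:600];b=arm.get_image('scene')['pixels'][240:420,110:310]
cv2.imwrite('pics/t4.png',cv2.resize(np.concatenate([a,b],1)[:,:,::-1],None,fx=2,fy=2,interpolation=cv2.INTER_CUBIC))
E
```

```text
time_s: 33.15
position: [0.4981, -0.3909, 0.0587]
tcp_rot: [-179.9, -0.6, 90.1]
contact_force: [0.2, 12.1, 5.1]
opening: 0.0493
gripper_force: 30.0
[3.28469287 0.18699911 0.03107647]
fit mid [ 0.5062 -0.4056  0.0526] lean y -14.6 lean x 27.2 cost 0.441
fit mid [ 0.7651 -0.3555 -0.3227] lean y -17.4 lean x -12.1 cost 0.297
```

View pics/t4.png

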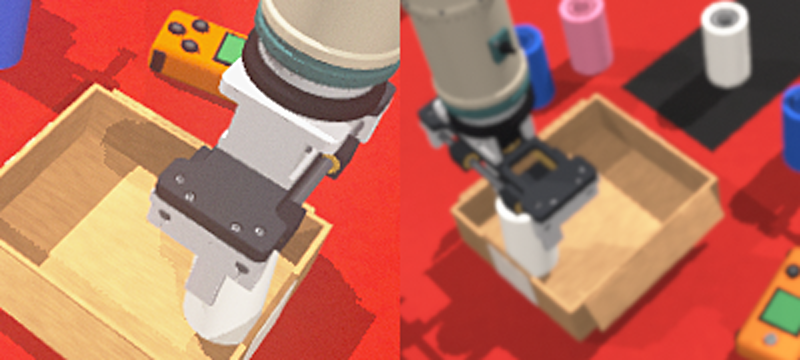

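The roller is against the carton's right wall, seen at scene (520,235) of the crop. Its lean is hard to judge because the gripper hides part of it, so I'll run a constrained fit.

```bash
cat >> h.py <<'E'
def fit2(x,y0,z0,grid=range(-30,45,5),w=.15,cams=('scene','side')):
    th=np.linspace(0,2*np.pi,24,endpoint=False);D=[]
    for c in cams:
        im=arm.get_image(c);g=proj(im,[x,y0,z0])[0]
        L=[r['region'] for r in arm.trace(c,'roller_a_mid')]
        L=[r for r in L if np.hypot(*(np.argwhere(r).mean(0)[::-1]-g))<30]
        if L: D.append((im,L[0]))
        else: print(c,'none')
    def cost(p,l,D):
        l=np.radians(l);a=np.array([0,np.sin(l),np.cos(l)]);v=np.array([0,np.cos(l),-np.sin(l)]);C=np.array([x+p[2]/1000,y0+p[0]/1000,z0+p[1]/1000])
        P=np.concatenate([C+s*.045*a+.025*(np.cos(th)[:,None]*np.array([1,0,0])+np.sin(th)[:,None]*v) for s in (-1,1)]);t=0
        for im,reg in D:
            m=np.zeros((480,640),np.uint8);cv2.fillConvexPoly(m,cv2.convexHull((proj(im,P)*16+8).round().astype(np.int32)),255,cv2.LINE_AA,4);m=m/255.
            t+=(reg*(1-m)).sum()/reg.sum()+w*((~reg)*m).sum()/reg.sum()
        return t+2e-3*(p[2]/3)**2
    for l in grid:
        s=minimize(cost,[0,0,0],args=(l,D),method='Nelder-Mead',options=dict(initial_simplex=[[0,0,0],[8,0,0],[0,8,0],[0,0,4]],maxiter=150))
        print(l,'cost',round(s.fun,3),'y,z,x',(np.array([y0,z0,x])+s.x/1000).round(4))
E
python3 - <<'E'
from h import *
s=arm.read_state();t=s['position'];fit2(t[0],t[1]-.01,.055,range(-20,31,5))
E
```

```text
scene none
-20 cost 0.264 y,z,x [-0.3982  0.024   0.5016]
-15 cost 0.26 y,z,x [-0.4009  0.0246  0.5018]
-10 cost 0.258 y,z,x [-0.4018  0.0241  0.5013]
-5 cost 0.258 y,z,x [-0.3986  0.026   0.5016]
0 cost 0.262 y,z,x [-0.3988  0.028   0.5019]
5 cost 0.27 y,z,x [-0.3988  0.0307  0.5017]
10 cost 0.303 y,z,x [-0.4003  0.0355  0.4992]
15 cost 0.371 y,z,x [-0.3977  0.0483  0.5006]
20 cost 0.388 y,z,x [-0.4093  0.009   0.4978]
25 cost 0.432 y,z,x [-0.3937  0.0442  0.4998]
30 cost 0.425 y,z,x [-0.4181 -0.0041  0.4993]
```

```bash
python3 -m creep '[[[0.2,0,0,0,-1],[0.2,0,0,0,-1],[0,0,0.1,0,-1],[0,0,0.1,0,-1],[0,0,0.1,0,-1],[0,0,0.1,0,-1],[0,0,0.1,0,-1],[0,0,0,0,-1],[0,0,0,0,-1],[0,0,0,0,-1]]]'
python3 - <<'E'
from h import *
s=arm.read_state();t=s['position'];print(s['moment']);fit2(t[0],t[1]-.005,.05,range(-20,21,5))
E
```

```text
time_s: 34.9
position: [0.4978, -0.3883, 0.0466]
tcp_rot: [180.0, 0.0, 90.0]
contact_force: [0.3, 0.5, -5.1]
opening: 0.0496
gripper_force: 30.0
[ 0.03952504 -0.00807015  0.00268725]
-20 cost 0.432 y,z,x [-0.4007  0.0304  0.4915]
-15 cost 0.419 y,z,x [-0.4005  0.0315  0.4926]
-10 cost 0.415 y,z,x [-0.3992  0.0307  0.4931]
-5 cost 0.416 y,z,x [-0.3977  0.0333  0.4939]
0 cost 0.423 y,z,x [-0.3975  0.0342  0.4942]
5 cost 0.438 y,z,x [-0.3965  0.0369  0.4953]
10 cost 0.473 y,z,x [-0.396   0.0399  0.496 ]
15 cost 0.569 y,z,x [-0.3988  0.0332  0.4953]
20 cost 0.664 y,z,x [-0.4017  0.0242  0.4952]
```

```bash
python3 -m creep '[[[0,0,0.1,0,-1],[0,0,0.1,0,-1],[0,0,0.1,0,-1],[0,0,0.1,0,-1],[0,0,0.1,0,-1],[0,0,0.1,0,-1],[0,0,0,0,-1],[0,0,0,0,-1],[0,0,0,0,-1],[0,0,0,0,-1]]]'
python3 - <<'E'
from h import *
s=arm.read_state();print(s['moment'],s['contact_force'])
E
```

```text
time_s: 36.35
position: [0.498, -0.3967, 0.0389]
tcp_rot: [179.7, 0.7, 89.8]
contact_force: [-7.7, -4.1, 36.1]
opening: 0.0493
gripper_force: 30.0
[-0.97852273  2.82111119 -0.04415642] [-7.67320207 -4.14202276 36.05879385]
```

```bash
python3 -m creep '[[[0,0,-0.1,0,1],[0,0,0,0,1],[0,0,0,0,1],[0,0,0,0,1],[0,0,-0.8,0,1],[0,0,-1,0,1],[0,0,-1,0,1],[0,0,-1,0,1],[0.6,0,-0.8,0,1],[1,0,0,0,1]]]'
python3 - <<'E'
from h import *
s=arm.read_state();print(s['position']);fit(np.array([.498,-.397,.05]),[0])
fit(np.array([.4595,-.0765,.045]),[0])
E
```

```text
time_s: 37.6
position: [0.4987, -0.3484, 0.1516]
tcp_rot: [179.8, 0.1, 89.9]
contact_force: [0.1, 0.1, 0.4]
opening: 0.0937
gripper_force: 0.0
[ 0.4986563  -0.34842329  0.15156393]
fit mid [ 0.4959 -0.3978  0.0459] lean y -4.2 lean x 5.1 cost 0.247
scene none
side none
fit mid [ 0.4595 -0.0765  0.045 ] lean y 0.0 lean x 0.0 cost 0.0
```

Roller A is standing in the carton at mid (0.496, −0.398, 0.046), lean within error. Now roller B.

```bash
python3 -m creep '[[[1,-0.2,0,0,1],[1,-0.2,0,0,1],[1,-0.2,0,0,1],[1,-0.2,0,0,1],[1,-0.2,0,0,1],[1,-0.2,0,0,1],[1,-0.2,0,0,1],[1,-0.2,0,0,1],[1,0,0,0,1],[0.9,0,0,0,1]]]'
python3 -m creep '[[[0.5,0,0,0,1],[0.2,0,0,0,1],[0,0,0,0,1],[0,0,0,0,1],[0,0,0,0,1],[0,0,0,0,1],[0,0,0,0,1],[0,0,0,0,1],[0,0,0,0,1],[0,0,0,0,1]]]'
python3 - <<'E'
from h import *
im=arm.get_image('wrist');print(arm.read_state()['position'])
for r in arm.trace('wrist','roller_a_mid')[:3]:
    m=r['region'];ys,xs=np.nonzero(m);print(r['score'],r['location'],xs.min(),xs.max(),ys.min(),ys.max())
save(im,'w2.png')
print('expected B',[proj(im,[.4595,-.0765,z]).round(1) for z in (0,.045,.09)])
im=arm.get_image('side');roll=[(r['score'],r['location']) for r in arm.trace('side','roller_a_mid')];print(roll,proj(im,[.4595,-.0765,.045]))
E
```

```text
time_s: 39.25
position: [0.4578, -0.1006, 0.1489]
tcp_rot: [-180.0, 0.0, 89.9]
contact_force: [0.7, -0.5, 0.1]
opening: 0.0938
gripper_force: 0.0
time_s: 40.5
position: [0.4577, -0.0832, 0.149]
tcp_rot: [-180.0, -0.0, 90.0]
contact_force: [-0.2, 0.4, -1.0]
opening: 0.0936
gripper_force: 0.0
[ 0.45776578 -0.08321     0.14896678]
expected B [array([[324.2, 214. ]]), array([[324.5, 226.1]]), array([[324.8, 242.4]])]
[] [[324.84028508 296.08737896]]
```

```bash
python3 - <<'E'
from h import *
im=arm.get_image('wrist');p=im['pixels'].astype(int)
w=((p.min(2)>150)&(p.max(2)-p.min(2)<40)).astype(np.uint8);w[:150]=0;w[270:]=0
n,_,s,c=cv2.connectedComponentsWithStats(w)
for i in range(1,n):
    if s[i,4]>300: print(s[i],c[i],atz(im,(s[i,0]+s[i,2]/2,s[i,1]+s[i,3]/2),.06))
E
python3 -m creep '[[[0.26,0.05,0.8,0,1],[0,0,0.8,0,1],[0,0,0.8,0,1],[0,0,0.8,0,1],[0,0,0.8,0,0.3],[0,0,0.34,0,-0.2],[0,0,0,0,-1],[0,0,0,0,-1],[0,0,0,0,-1],[0,0,0,0,-1]]]'
```

```text
[ 546  150   44   39 1088] [565.83180147 166.22334559] [ 0.6499095  -0.02666154  0.06      ]
[ 463  153   73   40 1488] [500.96370968 177.05241935] [ 0.59578766 -0.02964736  0.06      ]
[ 291  192   68   78 2865] [324.18499127 229.18115183] [ 0.4598374  -0.07654145  0.06      ]
[593 221  47  27 907] [615.25468578 232.66262404] [ 0.70245345 -0.07981238  0.06      ]
[306 227  38  37 591] [324.36548223 247.22165821] [ 0.4598484  -0.08896096  0.06      ]
time_s: 42.0
position: [0.4595, -0.0768, 0.0411]
tcp_rot: [179.9, 0.0, 90.0]
contact_force: [-0.7, -0.3, 4.4]
opening: 0.0493
gripper_force: 30.0
```

```bash
python3 -m creep '[[[0.2,0,-0.75,0,-1],[0.7,0.1,-0.75,0,-1],[1,0.1,0,0,-1],[1,0.1,0,0,-1],[1,0.1,0,0,-1],[1,0.1,0,0,-1],[1,0.1,0,0,-1],[1,0.1,0,0,-1],[1,0.04,0,0,-1],[1,0,0,0,-1]]]' | head -2
python3 -m creep '[[[1,0,0,0,-1],[0.8,0,0,0,-1],[0.6,0,0,0,-1],[0.3,0,0,0,-1],[0.2,0,0,0,-1],[0.2,0,0,0,-1],[0.2,0,0,0,-1],[0.2,0,0,0,-1],[0.2,0,0,0,-1],[0.2,0,0,0,-1]]]'
```

```text
time_s: 43.25
position: [0.4771, 0.1465, 0.0778]
time_s: 44.5
position: [0.4777, 0.2364, 0.0784]
tcp_rot: [-179.9, 0.4, 89.8]
contact_force: [-0.1, -12.0, 7.4]
opening: 0.0494
gripper_force: 30.0
```

```bash
python3 -m creep '[[[0.2,0,0,0,-1],[0.2,0,0,0,-1],[0.2,0,0,0,-1],[0.2,0,0,0,-1],[0.2,0,0,0,-1],[0.15,0,0,0,-1],[0.15,0,0,0,-1],[0,0,0,0,-1],[0,0,0,0,-1],[0,0,0,0,-1]]]'
python3 - <<'E'
from h import *
t=np.array(arm.read_state()['position']);fit(t+[0,-.0225,.0095],[20,30])
E
```

```text
time_s: 45.75
position: [0.4772, 0.2757, 0.0779]
tcp_rot: [-180.0, 0.0, 90.0]
contact_force: [0.5, -3.1, -3.7]
opening: 0.0489
gripper_force: 30.0
scene none
side none
fit mid [0.4772 0.2532 0.0874] lean y 20.0 lean x 0.0 cost 0.0
```

```bash
python3 -m creep '[[[0,0,-0.9,0,-1],[0,0,-0.9,0,-1],[0,0.6,-0.9,0,-1],[0,0.8,-0.9,0,-1],[-0.5,0.9,-0.9,0,-1],[-0.8,0.9,-0.8,0,-1],[-0.9,0.9,-0.6,0,-1],[-0.9,0.8,-0.4,0,-1],[-0.8,0.6,-0.1,-0.2,-1],[-0.4,0.3,0,-0.2,-1]]]' | head -2
python3 -m creep '[[[0,0,0,0,-1],[0,0,0,0,-1],[0,0,0,0,-1],[0,0,0,0,-1],[0,0,0,0,-1],[0,0,0,0,-1],[0,0,0,0,-1],[0,0,0,0,-1],[0,0,0,0,-1],[0,0,0,0,-1]]]' | head -2
python3 - <<'E'
from h import *
np.set_printoptions(precision=4,suppress=True)
t=np.array(arm.read_state()['position']);g=t+[.002,-.0225,.0095];p=np.array(fit(g,[20,32]));g=g+p[:3]/1000
a=np.array([np.tan(np.radians(p[4])),np.tan(np.radians(p[3])),1]);a/=np.linalg.norm(a)
b=g-.045*a;pa=np.array([-.0512,.5713,.8192]);n=np.array([.6277,.1155,.196]);d=b-n;al=d@pa
print(t,'bottom',b,'above nose',al,'lateral',d-al*pa)
E
```

```text
time_s: 47.2
position: [0.6243, 0.1681, 0.2386]
time_s: 48.45
position: [0.6228, 0.1685, 0.238]
side none
fit mid [0.6235 0.1462 0.2463] lean y 29.1 lean x -4.0 cost 0.048
[0.6228 0.1685 0.238 ] bottom [0.6262 0.1243 0.2071] above nose 0.0141846511670403 lateral [-0.0007  0.0007 -0.0005]
```

```bash
python3 -m creep '[[[-0.15,0,0.15,0,-1],[-0.15,0,0.15,0,-1],[-0.15,0,0.15,0,-1],[-0.15,0,0.15,0,-1],[-0.1,0,0.15,0,-1],[-0.02,0,0.1,0,-1],[-0.02,0,0.1,0,-1],[-0.02,0,0.1,0,-1],[-0.02,0,0.1,0,-1],[0,0,0,0,-1]]]'
python3 - <<'E'
from h import *
np.set_printoptions(precision=4,suppress=True)
s=arm.read_state();print(s['moment']);t=np.array(s['position']);fit(t+[.001,-.0225,.0095],[28])
E
```

```text
time_s: 49.9
position: [0.6241, 0.1487, 0.2089]
tcp_rot: [-180.0, 0.0, 94.0]
contact_force: [-0.1, 0.2, -2.5]
opening: 0.0493
gripper_force: 30.0
[ 0.0831 -0.0349  0.0171]
scene none
side none
fit mid [0.6251 0.1262 0.2184] lean y 28.0 lean x 0.0 cost 0.0
```

```bash
python3 -m creep '[[[0.05,0,0.05,0,-1],[0.05,0,0.05,0,-1],[0.05,0,0.05,0,-1],[0.05,0,0.06,0,-1],[0.03,0,0.08,0,-1],[-0.05,0,0.08,0,-1],[-0.06,0,0.08,0,-1],[-0.06,0,0.08,0,-1],[-0.06,0,0.08,0,-1],[0,0,0,0,-1]]]'
python3 - <<'E'
from h import *
np.set_printoptions(precision=4,suppress=True)
s=arm.read_state();print(s['moment']);t=np.array(s['position']);fit(t+[.001,-.0235,.0105],[32])
E
```

```text
time_s: 51.35
position: [0.6244, 0.1485, 0.1938]
tcp_rot: [180.0, 0.0, 94.0]
contact_force: [1.6, -1.9, -1.0]
opening: 0.049
gripper_force: 30.0
[-0.5583 -0.5193  0.0602]
scene none
side none
fit mid [0.6254 0.125  0.2043] lean y 32.0 lean x 0.0 cost 0.0
```

```bash
python3 -m creep '[[[-0.07,0,0.1,0,-1],[-0.07,0,0.1,0,-1],[-0.07,0,0.1,0,-1],[-0.07,0,0.1,0,-1],[-0.07,0,0.1,0,-1],[-0.07,0,0.1,0,-1],[-0.07,0,0.1,0,-1],[-0.07,0,0.1,0,-1],[0,0,0,0,-1],[0,0,0,0,-1]]]'
python3 - <<'E'
from h import *
np.set_printoptions(precision=4,suppress=True)
s=arm.read_state();print(s['moment']);t=np.array(s['position']);fit(t+[.001,-.0235,.0105],[32])
E
```

```text
time_s: 52.8
position: [0.6255, 0.1346, 0.1739]
tcp_rot: [180.0, 0.0, 94.0]
contact_force: [4.0, -1.7, -0.5]
opening: 0.0487
gripper_force: 30.0
[-0.511  -1.1183  0.2054]
side none
fit mid [0.6319 0.1805 0.2004] lean y -35.3 lean x -16.8 cost 0.918
```

```bash
python3 -m creep '[[[-0.07,0.06,0.1,0,-1],[-0.07,0,0.1,0,-1],[-0.07,0,0.1,0,-1],[-0.07,0,0.1,0,-1],[-0.07,0,0.1,0,-1],[-0.07,0,0.1,0,-1],[-0.07,0,0.1,0,-1],[-0.07,0,0.1,0,-1],[-0.07,0,0.1,0,-1],[-0.07,0,0.1,0,-1]]]'
python3 - <<'E'
from h import *
np.set_printoptions(precision=4,suppress=True)
s=arm.read_state();print(s['moment']);t=np.array(s['position'])
print((t-[.625,.1505,.1905])@np.array([-.0512,.5713,.8192]))
for r in arm.trace('side','roller_a_mid'): pass
fit(np.array([.63,.0925,.164]),[35])
E
```

```text
time_s: 54.25
position: [0.6272, 0.1238, 0.1504]
tcp_rot: [-180.0, -0.5, 94.2]
contact_force: [-5.4, 10.5, 17.1]
opening: 0.0489
gripper_force: 30.0
[2.0462 1.0197 0.0092]
-0.048214400246897264
scene none
side none
fit mid [0.63   0.0925 0.164 ] lean y 35.0 lean x 0.0 cost 0.0
```

It went past roller A's stop and came up firm 48 mm further on, which is where it would sit against the collar. Roller B is sound and goes to the tray: one last light press, then slide it off.

```bash
python3 -m creep '[[[-0.05,0,0.08,0,-1],[0,0,0,0,-1],[0.24,0,-0.34,0,-1],[0.24,0,-0.34,0,-1],[0.24,0,-0.34,0,-1],[0.24,0,-0.34,0,-1],[0.24,0,-0.34,0,-1],[0.24,0,-0.34,0,-1],[0.24,0,-0.34,0,-1],[0.24,0,-0.34,0,-1]]]'
python3 -m creep '[[[0.24,0,-0.34,0,-1],[0.24,0,-0.34,0,-1],[0.2,0,-0.6,0.2,-1],[0.5,-0.7,0,0.2,-1],[0.8,-0.8,0,0,-1],[0.9,-0.8,0,0,-1],[0.9,-0.8,0,0,-1],[0.9,-0.8,0,0,-1],[0.9,-0.8,0.3,0,-1],[0.9,-0.7,0.6,0,-1]]]'
python3 - <<'E'
from h import *
s=arm.read_state();t=np.array(s['position']);print(t);fit(t+[.001,-.0255,.0115],[34])
E
```

```text
time_s: 55.75
position: [0.6244, 0.1647, 0.2155]
tcp_rot: [-180.0, 0.0, 94.0]
contact_force: [-1.5, -1.2, -3.6]
opening: 0.0487
gripper_force: 30.0
time_s: 57.0
position: [0.4878, 0.3272, 0.2253]
tcp_rot: [179.9, -0.1, 90.0]
contact_force: [0.4, -0.0, -3.1]
opening: 0.0489
gripper_force: 30.0
[0.4877885  0.32720704 0.22533899]
side none
fit mid [0.4886 0.2987 0.2374] lean y 33.9 lean x -0.5 cost 0.062
```

```bash
python3 -m creep '[[[0.1,0,0.8,0,-1],[0,0,0.9,0,-1],[0,0,0.9,0,-1],[0,0,0.9,0,-1],[0,0,0.9,0,-1],[0,0,0.7,0,-1],[0,0,0.5,0,-1],[0,0,0.3,0,-1],[0,0,0,0,-1],[0,0,0,0,-1]]]'
```

```text
time_s: 58.45
position: [0.4885, 0.3285, 0.0776]
tcp_rot: [179.9, -0.0, 90.0]
contact_force: [0.2, -0.1, -2.8]
opening: 0.0488
gripper_force: 30.0
```

```bash
python3 -m creep '[[[0.5,0,0,0,-1],[0.1,0,0.4,0,-1],[0,0,0.4,0,-1],[0,0,0.25,0,-1],[-0.2,0,0,0,-1],[-0.3,0,0,0,-1],[-0.3,0,0,0,-1],[-0.3,0,0,0,-1],[-0.3,0,0,0,-1],[-0.2,0,0,0,-1]]]'
```

```text
time_s: 59.7
position: [0.4896, 0.3068, 0.0525]
tcp_rot: [179.8, -0.4, 90.1]
contact_force: [0.5, 7.0, 2.2]
opening: 0.0493
gripper_force: 30.0
```

```bash
python3 -m creep '[[[-0.2,0,0,0,-1],[-0.2,0,0,0,-1],[-0.2,0,0,0,-1],[-0.2,0,0,0,-1],[0,0,0,0,-1],[0,0,0,0,-1],[0,0,0,0,-1],[0,0,0,0,-1],[0,0,0,0,-1],[0,0,0,0,-1]]]'
python3 - <<'E'
from h import *
s=arm.read_state();t=np.array(s['position']);print(t,s['moment']);fit(t+[.001,-.0085,.005],[0,15])
E
```

```text
time_s: 60.95
position: [0.49, 0.2904, 0.0534]
tcp_rot: [179.6, -0.6, 90.2]
contact_force: [-0.5, 11.4, 5.0]
opening: 0.049
gripper_force: 30.0
[0.49004366 0.29040419 0.05338564] [ 2.95518891  0.27773677 -0.01642986]
scene none
side none
fit mid [0.491  0.2819 0.0584] lean y 0.0 lean x 0.0 cost 0.0
```

```bash
python3 -m creep '[[[0.2,0,0,0,-1],[0.2,0,0.1,0,-1],[0,0,0.1,0,-1],[0,0,0.1,0,-1],[0,0,0.1,0,-1],[0,0,0.1,0,-1],[0,0,0,0,-1],[0,0,0,0,-1],[0,0,0,0,-1],[0,0,0,0,-1]]]'
python3 - <<'E'
from h import *
s=arm.read_state();t=np.array(s['position']);print(s['moment']);fit(t+[.001,-.0085,.005],[0,15])
E
```

```text
time_s: 62.4
position: [0.4878, 0.2915, 0.0423]
tcp_rot: [-179.9, 0.0, 89.9]
contact_force: [-8.5, -4.9, 36.2]
opening: 0.0492
gripper_force: 30.0
[-1.04305912  2.31578127  0.08492396]
scene none
side none
fit mid [0.4888 0.283  0.0473] lean y 0.0 lean x 0.0 cost 0.0
```

```bash
python3 -m creep '[[[0,0,-0.1,0,1],[0,0,0,0,1],[0,0,0,0,1],[0,0,0,0,1],[0,0,-0.8,0,1],[0,0,-1,0,1],[0,0,-1,0,1],[0,0,-1,0,1],[0,0,-1,0,1],[0,0,-1,0,1]]]'
python3 -m creep '[[[0,0,-0.6,0,1],[-0.3,0.6,0,0,1],[-0.6,1,0,0,1],[-0.6,1,0,0,1],[-0.6,0.5,0,0,1],[0,0,0,0,1],[0,0,0,0,1],[0,0,0,0,1],[0,0,0,0,1],[0,0,0,0,1]]]'
python3 - <<'E'
from h import *
fit(np.array([.489,.283,.05]),[0]);fit(np.array([.496,-.398,.048]),[0]);print(arm.read_state()['time_s'])
E
```

```text
time_s: 63.85
position: [0.4878, 0.2931, 0.1862]
tcp_rot: [-180.0, 0.0, 90.0]
contact_force: [-0.0, 0.5, 0.1]
opening: 0.0939
gripper_force: 0.0
time_s: 65.1
position: [0.5653, 0.2411, 0.2009]
tcp_rot: [180.0, -0.0, 90.0]
contact_force: [0.4, -0.6, -0.5]
opening: 0.0939
gripper_force: 0.0
scene none
side none
fit mid [0.489 0.283 0.05 ] lean y 0.0 lean x 0.0 cost 0.0
fit mid [ 0.4975 -0.3987  0.0468] lean y -3.2 lean x 3.4 cost 0.197
65.5
```

Run:
```python
from h import *
th=np.linspace(0,2*np.pi,24)
for c in ('scene','side'):
    im=arm.get_image(c);C=np.array([.489,.283,.049]);P=np.concatenate([C+[0,0,s*.045]+.025*np.stack([np.cos(th),np.sin(th),0*th],1) for s in(-1,1)])
    q=proj(im,P);print(c,'expected box',q.min(0).round(),q.max(0).round())
    p=im['pixels'].astype(int);w=((p.min(2)>130)&(p.max(2)-p.min(2)<45)).astype(np.uint8)
    n,lab,s,ce=cv2.connectedComponentsWithStats(w)
    for i in range(1,n):
        if s[i,4]>150 and np.hypot(*(ce[i]-q.mean(0)))<45:
            _,a,_=hull_axis(lab==i);print(s[i],ce[i].round(),'ang',np.degrees(np.arctan2(a[0],-a[1])).round(1))
    print([(round(r['score'],2),np.round(r['location'])) for r in arm.trace(c,'roller_a_mid')])
print(arm.read_state()['time_s'])
```

```text
scene expected box [364. 173.] [385. 211.]
[(0.83, array([176., 361.]))]
side expected box [200. 175.] [228. 224.]
[200 176  28  39 788] [213. 194.] ang -178.1
[(0.55, array([513., 401.]))]
65.7
```

In the side view, roller B fills the outline expected of an upright roller in the tray: columns 200–228, top at row 176, axis vertical. Its lower part is hidden by the rim. Roller A still stands in the carton, so I'm handing in.

```bash
python3 -c "
from station import arm
print(arm.job_done())"
```

```text
the job is handed in; nothing more can be done
None
```

I handed the job in at about 66 s: roller A stopped short on the gauge (crushed) and stands upright in the carton, and roller B went on to the collar (sound) and stands upright in the tray, though B's final stance was confirmed in the side view only.

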